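# Vent a filtration manifold and pull off the used funnels

### The job

The filtration run is over: first turn the manifold's valve clockwise, click by click, to its third position (vent), not on to the fourth (back-flush). Then pull the two used funnels, the open ones without a lid, off their snap-fit heads and set them down upright in the discard tray with the one already there, not dropping them. Leave the fresh lidded funnel snapped on its head, the funnel already in the tray standing, and the bottle, jar and tip box where they are.

Things in the scene. Friction and masses are not known exactly. Their poses are not given: they have to be found in the camera images.
- manifold: Stainless three-place filtration manifold, fixed, 430 mm long: a square bar 44 mm wide, top 80 mm above the bench, on feet 80 mm wide, with three filter heads in a row and a valve at its +y end. Origin: on the bench under the bar; y runs along the bar, x across it. Heads at y = -145, -50, +45 mm, valve axis at +145 mm. A suction pipe leaves the -y end down into the bench.
- head_mid (a point): Centre of the middle head's rim; all three are alike: steel cups 68 mm wide, rim 120 mm and inner floor 104 mm above the bench. A funnel's foot stands on that floor. Four sprung balls in the cup snap into a groove in the foot: pull the funnel straight up with 8 to 16 N, hardest after 4 mm; it is free of the balls after 8 mm and is clear of the cup after 16 mm.
- valve (a joint): Valve angle in rad, clockwise seen from above. Clicks into 0 vacuum, 0.6 hold, 1.2 vent, 1.8 back-flush (four black marks on the white dial). Starts at or near vacuum or hold. At 0 the handle lies along the bar, its pointed end toward the manifold's -y; clockwise brings that end toward the manifold's -x. A click takes some 0.15 N m; let go near a position, it draws itself in.
- valve_grip (a point): Middle of the valve's black T-handle, on the valve axis, half-way up the grip, 162 mm above the bench. The grip is a bar 12 mm wide, 52 mm long, 24 mm high (150 to 174 mm above the bench) that turns with the valve; the white dial plate below it is 72 mm wide, 140 mm above the bench. The point's y axis lies along the grip, its pointed end (metal tip, white line on top) on the -y side.
- used1_mid (a point): A used snap-fit filter funnel, white plastic, open on top, on one of the heads. 85 mm tall: foot 48 mm in diameter, 17 mm high, a 57 mm flange 3.5 mm thick above it, then a straight cup of 52 mm outside diameter (wall 3 mm) from 20 to 81 mm up, and a 56 mm rolled rim. 30 to 65 g. Point: on its axis, half-way up (42.5 mm above its underside); z is its axis.
- used2_mid (a point): The second used funnel, just like the first and also open, on another head. Point: on its axis, half-way up (42.5 mm above its underside).
- used1: The first used funnel again; origin at the centre of its underside.
- used2: The second used funnel again; origin at the centre of its underside.
- fresh_mid (a point): Fresh funnel of the same kind with its lid on (a 59 mm disc with a small nub, 97.5 mm tall in all), on the remaining head, to be left on. Point: on its axis, 42.5 mm above its underside.
- tray: Discard tray, grey plastic, fixed, open on top, 135 mm (x) by 290 mm (y), 45 mm high, walls and floor 5 mm, rim standing out to 153 by 308 mm. Origin: on the bench under its centre. One funnel stands in it already; there is room for two more in a row with it.
- old_mid (a point): Used open funnel of the same kind that already stands upright somewhere along the tray. Point: on its axis, 42.5 mm above its underside.
- media_mid (a point): Glass bottle with a blue cap beside the tray, 86 mm in diameter, 170 mm tall. Point: half-way up on its axis.
- tipbox_mid (a point): Pipette-tip box on the other side of the tray, 85 by 122 mm, 60 mm high, with a yellow tip plate and a clear cover open at its far side, reaching 118 mm high. Point: in its middle, 30 mm above the bench.
- jar_mid (a point): Squat glass jar with a blue lid behind the manifold, 80 mm in diameter, 85 mm tall. Point: half-way up on its axis.
Not all that is in view belongs to the job. What is shaped like the used2 but pink is not meant. What is shaped like the part that bears old_mid but pink is not meant.

How it is judged:
On the way, in this order (a step that is already met when the one before it is completed fails the run):
1. the valve is at vent while both used funnels are still on their heads (value of joint valve between 1.02 and 1.38 rad and z of each of used1_mid, used2_mid in the frame of manifold below 0.1505 m), for 0.2 s.
2. at least one used funnel has been pulled off its head (z of any of used1_mid, used2_mid in the frame of manifold above 0.1665 m), for 0.1 s.
At the end, for the whole second after the job is handed in: The valve is at vent (1.2 rad within 0.18). Both used funnels stand in the tray on its floor, upright (within 0.15 rad), at rest and let go. The funnel that was there already still stands upright in the tray, and the fresh funnel is still fully on its head (within 4 mm in height) (value of joint valve between 1.02 and 1.38 rad and x of used1_mid in the frame of tray between -0.062 and 0.062 m and y of used1_mid in the frame of tray between -0.14 and 0.14 m and z of each of used1_mid, used2_mid, old_mid in the frame of tray below 0.054 m and angle between each of used1_mid, used2_mid, old_mid's own z axis and vertical below 0.15 rad and x of used2_mid in the frame of tray between -0.062 and 0.062 m and y of used2_mid in the frame of tray between -0.14 and 0.14 m and linear speed of each of used1, used2 below 0.03 m/s and x of old_mid in the frame of tray between -0.062 and 0.062 m and y of old_mid in the frame of tray between -0.14 and 0.14 m and z of fresh_mid in the frame of manifold below 0.1505 m and angle between fresh_mid's own z axis and vertical below 0.08 rad); the robot touches nothing.
It fails at once if the valve is turned on toward back-flush (beyond 1.5 rad) (value of joint valve above 1.5 rad).
It fails at once if a used funnel is pulled up while the manifold is not vented (value of joint valve below 0.95 rad and z of any of used1_mid, used2_mid in the frame of manifold above 0.1525 m).
It fails at once if the fresh funnel is pulled up off its seat by more than 6 mm (z of fresh_mid in the frame of manifold above 0.1525 m).
It fails at once if a used funnel is dropped or flung (faster than 1.2 m/s) (linear speed of any of used1, used2 above 1.2 m/s).
It fails at once if the bottle, the jar or the tip box is shifted by more than 30 mm or knocked over (distance of any of media_mid, jar_mid, tipbox_mid from where it was at the start of the episode above 0.03 m).
It also fails if it takes over 67 s, if anything falls off the work surface, if the arm or the gripper's body presses on something with over 40 N, if the wrist force passes 120 N, or if a joint passes its speed limit or range.

### The arm

A 7-joint arm with a two-finger parallel gripper is mounted at the origin on the work surface. World frame = base frame: x ahead of the robot, y to its left, z up, the work surface at z = 0. Lengths are in m, angles in rad, forces in N, time in s.
With the tool pointing down it reaches from about 0.4 to 0.75 m from the base axis. Payload 19.5 kg.
Tool frame: the origin (TCP) lies between the finger pads; the fingertips stand 14 mm ahead of it and the grasp point (between the pads) lies 5 mm behind it; z points along the fingers, y is the line along which they close (so a half turn about z gives the same grasp; the last joint's range is limited). The gripper opens to 85 mm and grips with 20 to 120 N. Pads are 22 mm wide; open, the fingers measure 114 mm over their backs; the gripper's body (76 mm by 85 mm) begins 54 mm behind the grasp point. The pads swing forward as they close: fully open they stand 13 mm farther back than shut.
Start: joints at [-1.206, 0.707, -0.028, 1.485, 0.022, 0.951, -0.075], TCP at [0.227, 0.528, 0.245] pointing down, gripper open.
Joint ranges: [-2.71, 2.71], [-0.32, 2.16], [-1.57, 1.52], [0, 2.45], [-1.46, 4.6], [0, 2.02], [-2.83, 2.83]. Speed limits (rad/s): [1.89, 1.89, 2.57, 2.57, 3.01, 3.01, 3.01].

### API

Orientations are given as a rotation vector (axis times angle).
In Python, from workcell import env, inverse_kinematics, imaging, ticket gives the robot as it stands. Calls block until the motion is done:
- env.move_ptp(position, orientation): joint-space move of the TCP to a pose.
- env.move_straight(position, vel=0.15, rotation=None, stop_force=None): straight line of the TCP; rotation=None keeps the orientation; vel is the mean speed in m/s. With stop_force (N) it stops when the force on the tool has changed by that much, and returns True; else False.
- env.set_joints(angles): joint-space move.
- env.let_go() and env.grab(newtons=None): open the fingers fully, or close them until they stop; newtons is the grip in N (None keeps the last).
- env.pause(seconds).
- inverse_kinematics(position, orientation): joint angles nearest the present ones, or None.
- imaging.get_image(name): name is "scene" or "side" or "wrist"; returns the picture (384x512x3 uint8, red, green, blue); there is no depth.
- imaging.get_calibration(name): a dict with "K" (3x3 intrinsics, pixels), "origin" and "orientation" of the camera in the world; the wrist camera has in their place "T_tool_cam" (4x4, takes a point from camera to tool coordinates, whose origin is the TCP and whose axes are the flange's). Camera axes: x right, y up, looking along -z (the intrinsics and any distortion apply to the point x, -y, -z); pixel columns grow to the right and rows downward; lengths in m; the calibration is good to about 2 mm. A picture is of the moment at which its call begins: read the wrist's pose just before it. get_calibration takes no time and is no camera call.
A pose or a line that the arm cannot do raises env.Unreachable and nothing moves.
- ticket.finish_job(): hands the job in; it is judged then, once.
Readings, each from a call of its own:
- env.get_clock(): time.
- env.get_joint_pos(): joint angles.
- env.get_joint_velocities(): joint speeds.
- env.get_tau(): joint torques, N m.
- env.get_tcp_pos(): TCP position.
- env.get_eef_rot(): TCP orientation.
- env.get_contact_force(): force on the tool from outside, world axes, zero at the start.
- env.get_moment(): the same for the moment, N m.
- env.get_finger_gap(): opening from 0.0 (shut) to 1.0 (fully open).
- env.get_grasp_force(): force on a finger pad.
Only numpy, scipy, OpenCV 4.12 (cv2) and the standard library are available. Lean on these libraries where they do the work, as an engineer would, in place of code of your own. Each camera call takes 0.05 s, during which the arm holds its last target. There are 200 camera calls.

## Working session

There is one attempt and no reset: what is moved stays moved. The work goes in short steps, each a Python script; the robot and the scene stay as the last script left them, time stands still between calls to the robot, and variables do not carry over. Pictures are saved under pics/ and viewed, at most 10 in all, crops included, and the job is handed in when it is done.

```bash
ls; mkdir -p pics; python3 - <<'E'
from workcell import env, imaging
import cv2, numpy as np
for n in ("scene","side","wrist"):
    im=imaging.get_image(n); cv2.imwrite(f"pics/{n}0.png",im[:,:,::-1])
    print(n,imaging.get_calibration(n))
print(env.get_clock(),env.get_tcp_pos(),env.get_eef_rot(),env.get_finger_gap())
E
```

```text
pics
scene {'K': array([[348.802512  ,   0.        , 255.36908165],
       [  0.        , 348.802512  , 191.12912713],
       [  0.        ,   0.        ,   1.        ]]), 'origin': array([ 0.94062517, -0.15815425,  0.81782271]), 'orientation': array([0.48796122, 0.33058294, 1.20891151])}
side {'K': array([[421.9668583 ,   0.        , 253.12996333],
       [  0.        , 421.9668583 , 189.52462779],
       [  0.        ,   0.        ,   1.        ]]), 'origin': array([ 0.10834775, -0.46923123,  0.79347616]), 'orientation': array([ 0.69464755, -0.30006498, -0.7287971 ])}
wrist {'K': array([[279.094274  ,   0.        , 258.2283829 ],
       [  0.        , 279.094274  , 191.34723168],
       [  0.        ,   0.        ,   1.        ]]), 'T_tool_cam': array([[-9.68097022e-04,  9.51814553e-01,  3.06672658e-01,
         7.90946393e-02],
       [ 9.99999514e-01,  8.64655169e-04,  4.73159817e-04,
        -5.66542589e-04],
       [ 1.85194301e-04,  3.06672967e-01, -9.51814928e-01,
        -1.27123550e-01],
       [ 0.00000000e+00,  0.00000000e+00,  0.00000000e+00,
         1.00000000e+00]])}
0.15 [0.22742141 0.52790984 0.24495021] [-6.34544829e-01 -3.07668913e+00  1.26412830e-03] 0.9984694846733959
```

View pics/scene0.png

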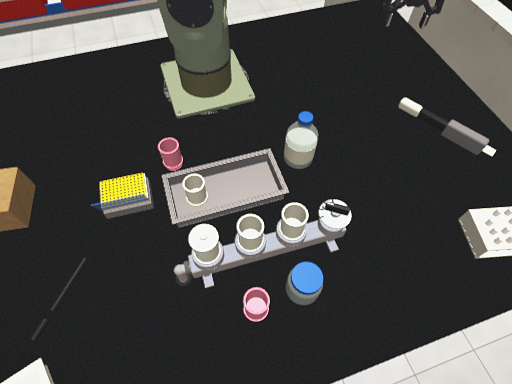

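View pics/side0.png

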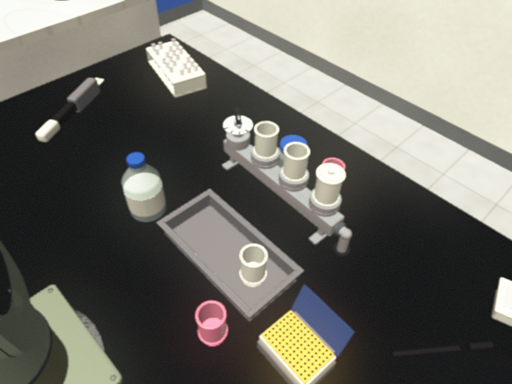

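Scene view: lidded fresh funnel at (204,243) on the pipe end. Open white funnels at (250,232) and (294,222) on the heads are the used ones. Old funnel is in the tray at (194,190), valve at (335,212). The pink ones at (171,153) and (256,304) are decoys. I'll confirm and measure in enlarged crops.

```bash
python3 - <<'E'
import cv2
a=cv2.imread("pics/scene0.png")[145:295,155:365]; cv2.imwrite("pics/sc1.png",cv2.resize(a,None,fx=3.8,fy=3.8,interpolation=cv2.INTER_CUBIC))
a=cv2.imread("pics/side0.png")[100:320,150:360]; cv2.imwrite("pics/si1.png",cv2.resize(a,None,fx=2.7,fy=2.7,interpolation=cv2.INTER_CUBIC))
E
```

```text
(no output)
```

View pics/sc1.png

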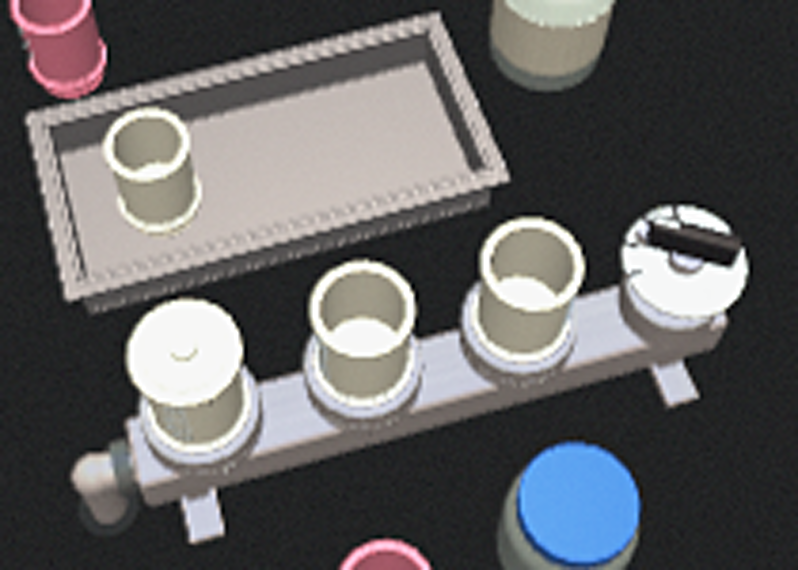

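View pics/si1.png

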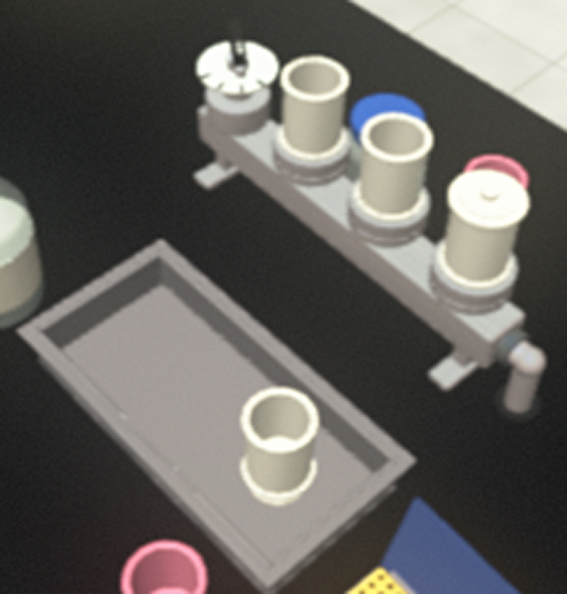

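```bash
cat > h.py <<'E'
import numpy as np, cv2
from scipy.spatial.transform import Rotation as R
from workcell import env, inverse_kinematics, imaging, ticket
def cam(n):
    c=imaging.get_calibration(n)
    if n=="wrist":
        T=np.eye(4); T[:3,:3]=R.from_rotvec(env.get_eef_rot()).as_matrix(); T[:3,3]=env.get_tcp_pos()
        T=T@c["T_tool_cam"]; return c["K"],T[:3,3],T[:3,:3]
    return c["K"],np.array(c["origin"]),R.from_rotvec(c["orientation"]).as_matrix()
def ray(c,px):
    K,o,M=c; d=np.linalg.inv(K)@[px[0],px[1],1]; d=M@[d[0],-d[1],-d[2]]; return o,d/np.linalg.norm(d)
def tri(c1,p1,c2,p2):
    o1,d1=ray(c1,p1);o2,d2=ray(c2,p2)
    t=np.linalg.lstsq(np.stack([d1,-d2],1),o2-o1,rcond=None)[0]
    a,b=o1+t[0]*d1,o2+t[1]*d2; return (a+b)/2,np.linalg.norm(a-b)
def atz(c,px,z):
    o,d=ray(c,px); return o+d*(z-o[2])/d[2]
def proj(c,p):
    K,o,M=c; q=M.T@(np.asarray(p)-o); u=K@[q[0]/-q[2],-q[1]/-q[2],1]; return u[:2]
def down(a):  # tool pointing down, closing axis (y) at world angle a
    y=np.array([np.cos(a),np.sin(a),0]); z=np.array([0,0,-1.]); x=np.cross(y,z)
    return R.from_matrix(np.stack([x,y,z],1)).as_rotvec()
E
python3 - <<'E'
from h import *
S,D=cam("scene"),cam("side")
P=dict(lid=((185,352),(488,198)),mid=((362,303),(396,138)),plus=((532,261),(315,80)),dial=((685,265),(237,68)),old=((147,145),(281,420)),
t1=((435,13),(20,330)),t2=((27,117),(268,590)),t3=((68,300),(413,460)),t4=((510,183),(162,240)))
o={}
for k,(a,b) in P.items():
    a=np.array(a)/3.8+[155,145]; b=np.array(b)/2.7+[150,100]
    o[k],e=tri(S,a,D,b); print(k,o[k].round(4),round(e,4))
d=o['plus']-o['lid']; print('axis',np.degrees(np.arctan2(d[1],d[0])), np.linalg.norm(d[:2]))
d=o['dial']-o['lid']; print('axis',np.degrees(np.arctan2(d[1],d[0])), np.linalg.norm(d[:2]))
for p in ((650,235),(740,250)): print(atz(S,np.array(p)/3.8+[155,145],.172))
print('tray',sum(o[k] for k in('t1','t2','t3','t4'))/4)
E
```

```text
lid [ 0.6453 -0.1553  0.1878] 0.0026
mid [ 0.6471 -0.0605  0.1848] 0.0046
plus [0.6523 0.0346 0.1837] 0.0051
dial [0.6589 0.1363 0.1315] 0.002
old [ 0.445  -0.1411  0.0835] 0.0031
t1 [0.37   0.0912 0.0408] 0.0026
t2 [ 0.3622 -0.2145  0.0354] 0.0025
t3 [ 0.5147 -0.2166  0.0379] 0.0016
t4 [0.5234 0.0902 0.0371] 0.0019
axis 87.88687580262626 0.19003521057668257
axis 87.33881482256932 0.29185234635638296
[0.65158132 0.10961115 0.172     ]
[0.67626958 0.15309021 0.172     ]
tray [ 0.44256671 -0.06243453  0.03781113]
```

Rim heights come out about 5 mm low (0.184 vs 0.189, calibration bias), and the positions are otherwise consistent. The valve reads about 0.5 rad, so it starts at hold. Next, two wrist views from above.

```bash
python3 - <<'E'
from h import *
import pickle
S,D=cam("scene"),cam("side")
print('bottle cap top',tri(S,(306,117),D,(136,159)))
C=[]
for i,(p,a) in enumerate((((.655,.125,.29),-.54),((.648,-.03,.29),-.04))):
    env.move_ptp(p,down(a)); env.pause(.2)
    C.append(cam("wrist")); cv2.imwrite(f"pics/w{i}.png",imaging.get_image("wrist")[:,:,::-1])
    print(env.get_tcp_pos(),env.get_joint_pos().round(2),env.get_clock())
pickle.dump(C,open("C.pkl","wb"))
for n,p in dict(dial=(.659,.136,.14),plus=(.652,.035,.189),mid=(.648,-.06,.189),lid=(.645,-.155,.2015)).items(): print(n,[proj(c,p).round() for c in C])
E
```

```text
bottle cap top (array([0.39494484, 0.17409662, 0.16334615]), np.float64(0.004321322018199615))
[0.65490407 0.12540283 0.29002477] [-0.37  0.86  0.36  1.01 -0.28  1.31 -0.59] 2.5167
[ 0.64809744 -0.02902454  0.28987539] [-0.09  0.81  0.22  1.1  -0.17  1.25  0.08] 3.475
dial [array([257., 170.]), array([264.,  -6.])]
plus [array([305., 275.]), array([261., 120.])]
mid [array([345., 344.]), array([260., 229.])]
lid [array([383., 413.]), array([261., 325.])]
```

View pics/w0.png

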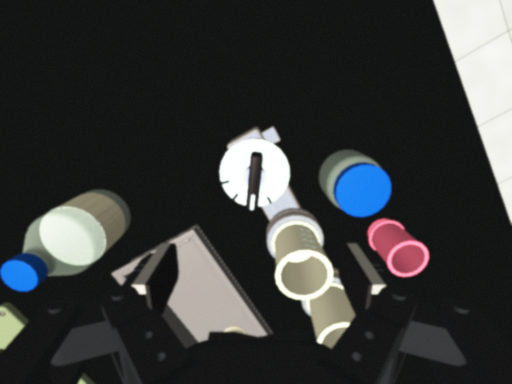

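View pics/w1.png

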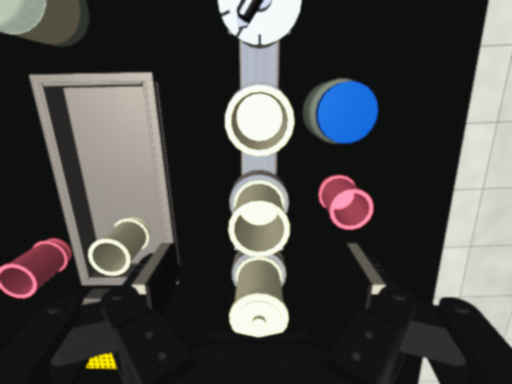

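Wrist views: dial at (256,172), handle from (258,153) to its pointed tip at (252,208), +y used rim at (304,273) and (259,119), mid rim at (259,228), lid at (259,314). All are within 2 px of predictions.

```bash
python3 - <<'E'
from h import *
import pickle
C=pickle.load(open("C.pkl","rb"))
print('plus',tri(C[0],(304,273),C[1],(259,119)),atz(C[1],(259,119),.189))
print('mid',atz(C[1],(259,228),.189),tri(C[1],(259,228),cam("scene"),(362/3.8+155,303/3.8+145)))
print('lid',atz(C[1],(259,314),.2015),'old',atz(C[1],(109,255),.09))
print('dial',atz(C[0],(256,172),.14), tri(C[0],(256,172),cam("side"),(237/2.7+150,68/2.7+100)))
t,b=atz(C[0],(252,208),.172),atz(C[0],(258,153),.174); d=t-b
print('handle',t,b,(t+b)/2,'ang',np.degrees(np.arctan2(d[1],d[0])), np.linalg.norm(d))
im=cv2.imread("pics/w0.png")[130:220,205:305]; cv2.imwrite("pics/w0c.png",cv2.resize(im,None,fx=6,fy=6,interpolation=cv2.INTER_CUBIC))
for n,p in dict(c1=(.362,-.2145,.045),c2=(.515,-.2166,.045),c3=(.523,.09,.045),c4=(.37,.091,.045)).items(): print(n,proj(C[1],p).round())
E
```

```text
plus (array([0.65108464, 0.03578589, 0.18621341]), np.float64(0.0011086750942626697)) [0.65055466 0.03610838 0.189     ]
mid [ 0.64685083 -0.05856647  0.189     ] (array([ 0.64708198, -0.05895121,  0.18772252]), np.float64(0.0006406030192042083))
lid [ 0.64357087 -0.141786    0.2015    ] old [ 0.44440189 -0.13691193  0.09      ]
dial [0.6572936  0.13505251 0.14      ] (array([0.6567581 , 0.13341621, 0.1335532 ]), np.float64(0.0008913427728983804))
handle [0.64040808 0.11382349 0.172     ] [0.6722278 0.1558926 0.174    ] [0.65631794 0.13485805 0.173     ] ang -127.10268691710013 0.05278546000664761
c1 [ 82. 285.]
c2 [179. 283.]
c3 [153.  71.]
c4 [30. 76.]
```

View pics/w0c.png

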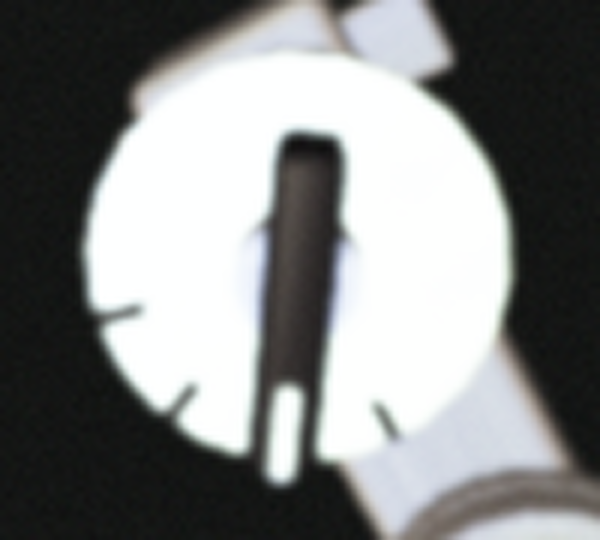

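Handle is on the hold mark (the second), 0.61 rad from the bar axis. Grip it and turn clockwise 0.59 rad in small steps.

```bash
python3 - <<'E'
from h import *
v=np.array([.6557,.1353,0]); a=np.radians(-37.1)
env.move_ptp(v+[0,0,.235],down(a))
print('stop',env.move_straight(v+[0,0,.161],vel=.08,stop_force=8))
env.grab(40); print(env.get_finger_gap(),env.get_contact_force(),env.get_tcp_pos())
for k in range(1,7):
    env.move_straight(v+[0,0,.161],rotation=down(a-.595*k/6))
    print(k,env.get_moment().round(2),env.get_contact_force().round(1),env.get_clock())
print(env.get_tcp_pos(),env.get_eef_rot(),down(a-.595))
E
```

```text
stop False
0.2251253934771687 [ 0.1857914  -1.69370558  4.69562183] [0.65595569 0.13512466 0.16128115]
1 [-0.46 -0.55  0.  ] [ 2.6 -2.3  5.2] 6.2083
2 [-0.54 -0.75  0.13] [ 3.2 -2.7  4.6] 6.4583
3 [-0.61 -0.84 -0.09] [ 3.1 -3.   4.9] 6.7083
4 [-0.72 -0.93 -0.03] [ 3.7 -3.7  4.9] 6.9583
5 [-0.81 -0.98 -0.12] [ 4.2 -3.5  4.9] 7.2083
6 [-0.88 -1.   -0.02] [ 4.6 -3.5  4.9] 7.4583
[0.65620778 0.13474442 0.16126402] [3.09750876e+00 5.16643374e-01 1.87338187e-03] [3.0993675  0.51334737 0.        ]
```

```bash
python3 - <<'E'
from h import *
import pickle
env.let_go(); env.move_straight([.6557,.1353,.24],vel=.2)
env.move_ptp((.655,.125,.29),down(-.54)); env.pause(.1)
c=cam("wrist"); im=imaging.get_image("wrist")[:,:,::-1]; pickle.dump(c,open("C2.pkl","wb"))
u=proj(c,(.656,.135,.14)).round().astype(int); print(u,env.get_clock())
x,y=u[0]-50,u[1]-45
print(x,y); cv2.imwrite("pics/v1.png",cv2.resize(im[y:y+90,x:x+100],None,fx=6,fy=6,interpolation=cv2.INTER_CUBIC))
E
```

```text
[255 172] 9.45
205 127
```

View pics/v1.png

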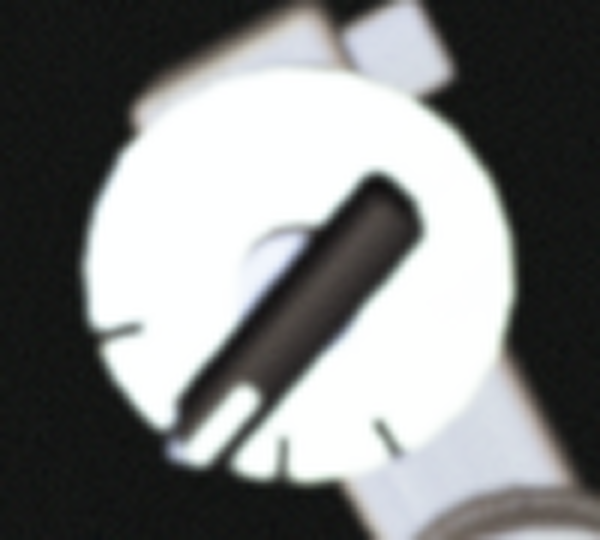

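The handle tip now covers the third mark (vent), leaving marks 1, 2 and 4 visible. Next, the +y funnel.

```bash
cat >> h.py <<'E'
def transfer(p,slot):
    p,slot=np.array(p),np.array(slot); g=down(-.035)
    env.move_ptp([*p,.25],g)
    print('desc stop',env.move_straight([*p,.161],vel=.12,stop_force=8))
    env.grab(50); print('gap',env.get_finger_gap(),env.get_contact_force().round(1))
    env.move_straight([*p,.190],vel=.04); print('held',env.get_finger_gap(),env.get_grasp_force(),env.get_contact_force().round(1))
    env.move_straight([*p,.225],vel=.15)
    env.move_straight([*slot,.225],vel=.2)
    print('gap',env.get_finger_gap())
    env.move_straight([*slot,.075],vel=.12)
    print('touch',env.move_straight([*slot,.054],vel=.02,stop_force=4),env.get_tcp_pos(),env.get_contact_force().round(1))
    env.let_go(); env.move_straight([*slot,.225],vel=.15); print(env.get_clock())
E
python3 - <<'E'
from h import *
transfer((.6508,.0360),(.4435,.0165))
for n in("scene","side"): cv2.imwrite(f"pics/{n}2.png",imaging.get_image(n)[:,:,::-1])
a=cv2.imread("pics/scene2.png")[120:290,150:360];b=cv2.imread("pics/side2.png")[90:320,150:360]
cv2.imwrite("pics/p2.png",np.hstack([cv2.resize(a,(400,324)),cv2.resize(b,(400,438))[:324]]))
E
```

```text
desc stop False
gap 0.6015271464481674 [-1.8  0.2  6.1]
held 0.6025515906645649 54.01558890938759 [ 0.1  0.5 -0.9]
gap 0.5992296488669495
touch True [0.44374024 0.01644495 0.06245186] [1.  0.1 1.2]
17.5833
```

View pics/p2.png

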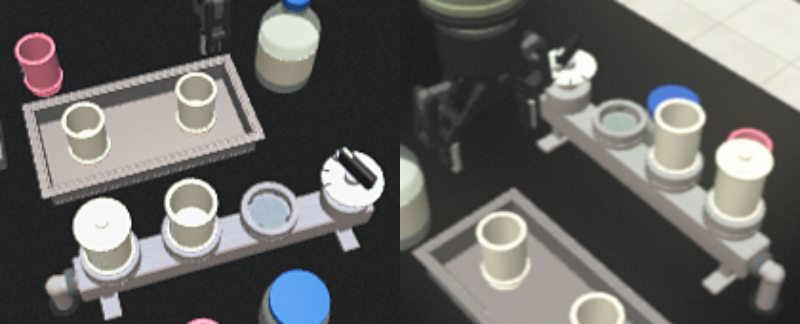

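The first funnel stands upright in the tray and its head is empty. Now the second.

```bash
python3 - <<'E'
from h import *
transfer((.6470,-.0588),(.4430,-.0605))
for n in("scene","side"): cv2.imwrite(f"pics/{n}3.png",imaging.get_image(n)[:,:,::-1])
a=cv2.imread("pics/scene3.png")[100:290,80:360];b=cv2.imread("pics/side3.png")[110:385,110:360]
cv2.imwrite("pics/p3.png",np.hstack([cv2.resize(a,(440,299)),cv2.resize(b,(360,396))[:299]]))
E
```

```text
desc stop False
gap 0.5876186757171676 [-0.9  1.3  6.5]
held 0.5861711871998013 53.28976472374052 [ 0.2 -1.  -0.5]
gap 0.5895224684977718
touch True [ 0.44332891 -0.06043933  0.06237772] [1.7 0.4 5.1]
26.1167
```

View pics/p3.png

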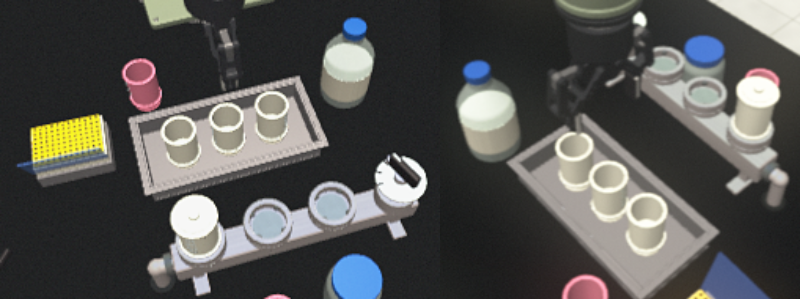

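All three funnels stand upright in the tray, the lidded one is still on its head, the valve is at vent, and the gripper is clear.

```bash
python3 -c "
from workcell import ticket
print(ticket.finish_job())"
```

```text
the job is handed in; nothing more can be done
None
```

The job is handed in, with no verdict returned: the last pictures show the valve at vent, both used funnels upright in the tray beside the old one, and the fresh funnel, bottle, jar and tip box apparently where they were.

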